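# Hold the spring vice open at the mark

### The arm

A 6-joint arm with a two-finger parallel gripper is mounted at the origin on the work surface. World frame = base frame: x ahead of the robot, y to its left, z up, the work surface at z = 0. Lengths are in m, angles in degrees, forces in N, time in s.
With the tool pointing down it reaches from about 0.375 to 0.9 m from the base axis. Payload 3.1 kg.
Tool frame: the origin (TCP) lies between the finger pads; the fingertips stand 22 mm ahead of it and the grasp point (between the pads) lies 3 mm ahead of it (bot.tip_extent is the distance from the TCP to the fingertips, in m); y points along the fingers, z is the direction in which the jaws open and shut, and the axes are right-handed (so a half turn about y gives the same grasp; the last joint's range is limited). The gripper opens to 87 mm and grips with 3 to 60 N. Pads are 19 mm wide; open, the fingers measure 117 mm over their backs; the gripper's body (75 mm by 190 mm) begins 51 mm behind the grasp point.
Start: joints at [-73.711, 30.224, 82.088, -0, 67.689, -10.227], TCP at [0.279, -0.559, 0.245] pointing down, gripper open.
Joint ranges: [-176.69, 176.69], [-43.24, 126.21], [12.49, 139.97], [-82, 262], [0, 151.66], [-163.58, 163.58]. Speed limits (degrees/s): [159.86, 159.86, 180, 180, 180, 180].

### API

Orientations are given as a 3x3 rotation matrix whose columns are the frame's x, y, z axes.
In Python, from rig import bot, eyes, models gives the robot as it stands. The module is installed in compiled form; this text tells all that it offers.
- The arm moves only by the tool arm_command, never from a script. Its arguments are lists of equal length, an entry for each row: "translation": the shift along the tool's x, y, z each as a share of 0.08 m, from -1 to 1, a list of three; "rotation": the turn, a rotation vector about the tool's x, y, z each as a share of 60 degrees, from -1 to 1, a list of three; "grip": the closure, from -1 (fully open) to 1 (shut), so that 0 is half open. In form: {"translation": [[x, y, z], ...], "rotation": [[rx, ry, rz], ...], "grip": [grip, ...]}. A call has 1 to 5 rows; each row is the pose to reach, as a shift and turn from the pose commanded when the call began, along the tool's axes at that moment; what a row does not reach only later rows make up. A row lasts 1/10 s, in which the tool goes at most 50 mm and 8.59 degrees, less where a joint would pass 70% of its speed; a pose out of reach is approached as far as the arm can. A call with a number of a shift or a turn outside -1 to 1 is refused whole. A call with a gripper value outside its range is refused whole. The fingers move at their own pace and stop on an object; the grip force is fixed at half the most. Time passes only in rows, so rows that repeat a pose let the fingers close. It gives the time, the measured TCP pose, the force and the opening at its end, in the units of the state.
- bot.read_state(): the state, without advancing time (a new reading comes with each control period).
- eyes.capture(name): name is "scene" or "side" or "wrist"; returns a dict with "image" (420x560x3 uint8, blue, green, red), "mtx" (3x3 intrinsics, pixels), "rvec" (rotation vector, rad) and "tvec" (3), from world to camera coordinates, as OpenCV has them; the wrist camera has in their place "hand_eye" (4x4, takes a point from camera to tool coordinates, whose origin is the TCP and whose axes are the tool frame's). Camera axes: x right, y down, z forward; pixel columns grow to the right and rows downward; lengths in m; the calibration is good to about 2 mm. The wrist camera is an equidistant fisheye: a pixel r from the principal point sees the ray r / f radians off the axis. A picture is of the moment at which its call begins: read the wrist's pose just before it. There is no depth.
- bot.hand_in(): hands the job in, once; it reports no verdict.
Trained networks look in the newest picture that a camera, given by its name, has taken for a name from the list of things; names that differ only in an ending like _2 or _b are one class to them, and where a whole thing is asked for, a point or a joint stands for the part that bears it (a point fixed in the world has none). Each returns a list of dicts, best first, with "conf" (0 to 1); they miss things now and then, are a little off and sometimes report something else, mostly with a low value. They report only what shows in the picture. A call takes as long as a camera call.
- models.recognise(camera, thing): "extent" ([left, top, right, bottom] as shares, 0 to 1, of the picture: columns of its width, rows of its height, round what is visible of it).
- models.spot_point(camera, thing): "point" ([column, row] as shares, 0 to 1, of the picture: columns of its width, rows of its height: a listed point, or the origin of a listed thing).
The state is a dict: "time_s": time; "joint_positions": joint angles; "qvel": joint speeds; "tau": joint torques, N m; "position": TCP position; "tcp_rot": TCP orientation; "force": force on the tool from outside, world axes, zero at the start; "moment": the same for the moment, N m; "opening": opening from 0.0 (shut) to 1.0 (fully open).
Only numpy, scipy, OpenCV 4.12 (cv2) and the standard library are available. Lean on these libraries where they do the work, as an engineer would, in place of code of your own. Each camera call takes 0.05 s, during which the arm holds its last target. There are 200 camera calls.

### The job

Someone is about to lay a workpiece in the blue spring-closed drilling vice: free its jaw by sliding the black knob of the transport lock outwards, away from the jaw slide, fully to its end stop, then draw the jaw open by its upright steel plate until the small pointer on the slide is level with the blade of the index block beside it. Keep it there: the program finishes with the gripper still holding the plate, since the spring pulls the jaw shut if it is let go. Leave the knob at its end stop and the steel block, the cup and the spray can that stand close to the vice where they are.

Things in the scene. Friction and masses are not known exactly. Their poses are not given: they have to be found in the camera images.
- vice: Blue cast drilling vice bolted to the bench: bed 300 x 90 mm and 25 mm high, origin at the centre of its underside. Its x axis runs along the bed towards the fixed jaw (block 90 mm wide, top 90 mm above the bench, at the +x end); the sliding jaw opens along -x. The lock bracket (33 mm high, 100 mm long) sticks out on the +y side, the index rail (18 mm high) on the -y side. z is up.
- jaw (a joint): Opening of the sliding jaw in m: 0 shut (where the spring holds it), growing as it slides along the vice's -x, up to 0.095. Takes about 6 N to start and about 13 N at 0.07 (110 N/m); it springs back when let go. While the lock is on, it cannot open by more than about 2 mm.
- lock (a joint): Travel of the transport lock in m: it slides along the vice's +y, friction about 2.5 N, stays where it is left. 0 to about 0.008 at the start (locked), free of the jaw from 0.018, end stop at 0.038.
- lock_knob (a point): Grip point of the lock: on the axis of an upright black round knob, 18 mm in diameter, which stands from 50 to 92 mm above the bench; the point is at 74 mm. Below it is a steel foot 22 x 24 mm, from 34 to 50 mm. A low end-stop lug (top 48 mm above the bench) stands beyond it on the bracket.
- pull_plate (a point): Grip point of the sliding jaw: in the middle of an upright steel plate 12 mm thick (along the vice's x) and 50 mm wide (along its y), top edge 105 mm above the bench; the point is 85 mm above the bench. The plate stands on the jaw's tail (top 45 mm above the bench); the jaw block (top 78 mm) is 85 mm from it towards +x; nothing stands on its -x side.
- pointer (a point): Tip of the pointer: a 3 mm thick steel finger 10 mm high that sticks out from the foot of the pull plate to the vice's -y side and moves with the jaw; the point is its end, 58 mm from the vice's centre line, 53 mm above the bench. It lies at the same vice x as the pull plate.
- mark (a point): The mark: edge of the upright steel blade (3 mm thick, 30 mm wide, top 58 mm above the bench) on the fixed index block (24 x 30 mm) on the vice's -y side. Its axes are those of the vice; it stands 35 to 65 mm towards -x from the pointer at the start. The pointer is level with it when both have the same position along the vice's x; a gap of about 5 mm remains sideways.
- workpiece: Bystander: steel block 60 x 32 x 25 mm lying beside the vice, near the lock. Origin under its centre.
- cup: Bystander: black plastic cup, 68 mm across, 55 mm high, on the lock's side of the vice. Origin under its centre.
- spray_a: Bystander: spray can 54 mm across, 150 mm high, standing beyond the fixed jaw. Origin under its centre.

How it is judged:
By the outcome, as a careful person would: the job done as asked, in the order asked, and still so for the second after the job is handed in, while the arm keeps its last pose, push and grip.
It also fails if it takes over 45 s, if anything falls off the work surface, if the arm or the gripper's body presses on something with over 40 N, if the wrist force passes 120 N, or if a joint passes its speed limit or range.

## Working session

There is one attempt and no reset: what is moved stays moved. The work goes in short steps, Python scripts to look and compute and a tool call to move; the robot and the scene stay as the last step left them, time stands still between calls to the robot, and variables do not carry over. Pictures are saved under pics/ and viewed, about 8 in all and at most 12, crops included, and the job is handed in when it is done.

Besides the shell and the picture viewer there is one more tool, called in YAML: its name, and indented under it one key for each argument. arm_command: Moves the arm, as the interface text tells. Shift numbers are shares of 0.08 m and turn numbers shares of 60 degrees, none past 1 either way. Its arguments: {"type":"object","properties":{"translation":{"type":"array"},"rotation":{"type":"array"},"grip":{"type":"array"}},"required":["translation","rotation","grip"]}

```bash
mkdir -p pics; cat > h.py <<'E'
import numpy as np, cv2
from rig import bot, eyes, models
def ray(cam,c,uv,st=None):
    K=c["mtx"]; uv=np.array(uv,float)
    if cam!="wrist":
        R=cv2.Rodrigues(np.array(c["rvec"],float))[0]; t=np.array(c["tvec"],float).ravel()
        d=R.T@np.linalg.inv(K)@np.r_[uv,1]; return -R.T@t, d/np.linalg.norm(d)
    v=np.array([(uv[0]-K[0][2])/K[0][0],(uv[1]-K[1][2])/K[1][1]]); r=np.linalg.norm(v)
    d=np.r_[v/max(r,1e-9)*np.sin(r),np.cos(r)]
    H=np.array(c["hand_eye"]); Rt=np.array(st["tcp_rot"])
    return np.array(st["position"])+Rt@H[:3,3], Rt@H[:3,:3]@d
def at(o,d,z): return o+d*(z-o[2])/d[2]
def meet(rs):
    A=sum(np.eye(3)-np.outer(d,d) for o,d in rs); b=sum((np.eye(3)-np.outer(d,d))@o for o,d in rs)
    return np.linalg.solve(A,b)
Z=dict(vice=0,lock_knob=.074,pull_plate=.085,pointer=.053,mark=.058,workpiece=0,cup=0,spray_a=0)
def look(cams,things=Z,save=None):
    rs={}
    for cam in cams:
        st=bot.read_state(); c=eyes.capture(cam)
        if save: cv2.imwrite(f"pics/{save}_{cam}.png",c["image"])
        for th in things:
            for p in models.spot_point(cam,th)[:1]:
                uv=np.array(p["point"])*[560,420]; o,d=ray(cam,c,uv,st)
                rs.setdefault(th,[]).append((o,d)); print(cam,th,round(p["conf"],2),uv.round(1),at(o,d,Z[th]).round(4))
    for th,r in rs.items():
        if len(r)>1: print("meet",th,meet(r).round(4))
E
python3 - <<'E'
from h import *
np.set_printoptions(suppress=True)
s=bot.read_state(); print(s["time_s"],np.array(s["tcp_rot"]).round(3),s["opening"])
look(["scene","side","wrist"],save="a")
E
```

```text
0.0 [[-0.895 -0.001  0.446]
 [-0.446  0.002 -0.895]
 [-0.    -1.    -0.002]] 0.9985144488619112
scene vice 0.92 [271.8 216.7] [ 0.5289 -0.0682 -0.    ]
scene lock_knob 0.83 [237.4 210.7] [ 0.608  -0.1087  0.074 ]
scene pull_plate 0.94 [279.6 188.8] [ 0.5309 -0.0511  0.085 ]
scene pointer 0.66 [294.4 186.7] [ 0.4789 -0.037   0.053 ]
scene mark 0.8 [321. 193.] [0.4835 0.0219 0.058 ]
scene workpiece 0.67 [185.5 225.9] [ 0.6181 -0.2246  0.    ]
scene cup 0.92 [286.5 272.2] [0.6589 0.0112 0.    ]
scene spray_a 0.89 [172.7 190. ] [ 0.5286 -0.3043  0.    ]
side vice 0.68 [303.8 243.1] [ 0.5352 -0.0554  0.    ]
side lock_knob 0.93 [262.3 195.3] [ 0.6157 -0.1027  0.074 ]
side pull_plate 0.59 [303.2 209.5] [ 0.539  -0.0343  0.085 ]
side pointer 0.87 [337.3 226.3] [ 0.4777 -0.0334  0.053 ]
side mark 0.92 [335.6 243.4] [0.4848 0.0277 0.058 ]
side workpiece 0.71 [262.7 198.9] [ 0.6253 -0.2228  0.    ]
side cup 0.58 [230.7 263.2] [0.6634 0.0136 0.    ]
side spray_a 0.43 [334.5 228.2] [ 0.4746 -0.1106 -0.    ]
meet vice [ 0.5324 -0.0657 -0.0022]
meet lock_knob [ 0.614  -0.1052  0.0759]
meet pull_plate [ 0.5357 -0.0481  0.0825]
meet pointer [ 0.4771 -0.0375  0.0508]
meet mark [0.4834 0.0224 0.056 ]
meet workpiece [ 0.6237 -0.2205  0.0035]
meet cup [0.6621 0.013  0.0015]
meet spray_a [ 0.4358 -0.3683 -0.1333]
```

```bash
python3 - <<'E'
import cv2
for n in("scene","side"):
    im=cv2.imread(f"pics/a_{n}.png")[120:340,120:440]; cv2.imwrite(f"pics/a_{n}2.png",cv2.resize(im,None,fx=2.5,fy=2.5,interpolation=2))
E
```

```text
(no output)
```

View pics/a_scene2.png

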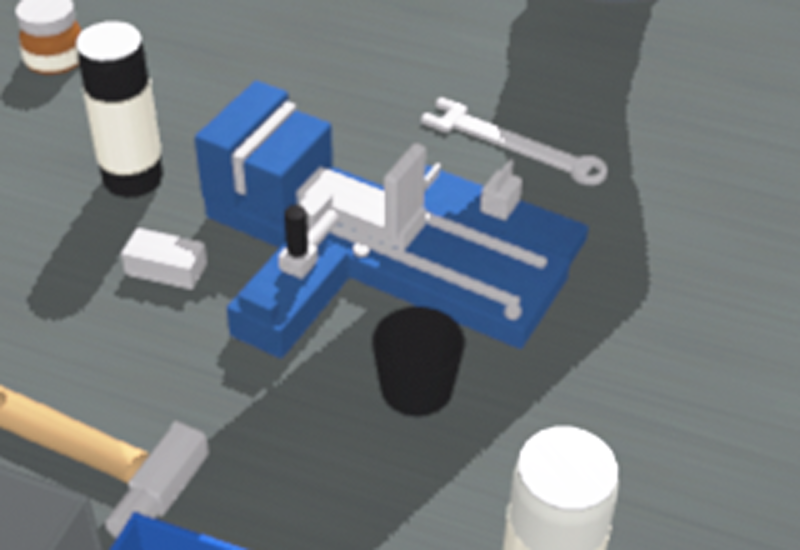

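View pics/a_side2.png

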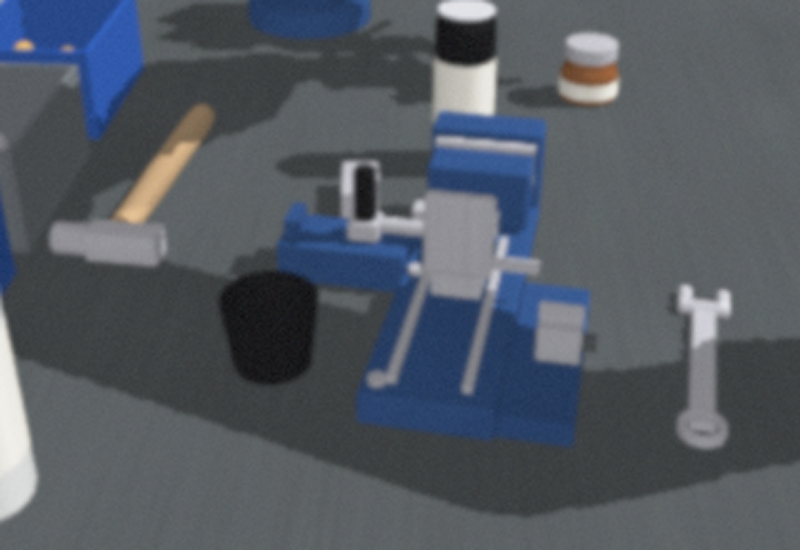

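The views show the vice's -x pointing along world +y. The knob (scene crop 296,230) is on the far side, the cup (417,360) is clear of it, and the lock is on. The geometry agrees: vice +y ≈ (0.984, -0.178) and the pointer-to-mark distance is about 60 mm. One tool yaw, with the jaws opening along vice x, serves both grasps.

arm_command:
  translation:
    - [-0.5, 0, -0.3]
    - [-1, 0, -0.5]
    - [-1, 0, -0.5]
    - [-1, 0, -0.5]
    - [-1, 0, -0.5]
  rotation:
    - [0, 0.14, 0]
    - [0, 0.28, 0]
    - [0, 0.42, 0]
    - [0, 0.56, 0]
    - [0, 0.612, 0]
  grip: [-1, -1, -1, -1, -1]

```text
time_s: 1.85
position: [0.3333, -0.4874, 0.2448]
tcp_rot: [[-0.984, 0.0, -0.18], [0.18, -0.0, -0.984], [-0.0, -1.0, 0.0]]
force: [0.1, -0.8, 0.7]
opening: 1.004
```

arm_command:
  translation:
    - [-0.2, 0, -0.5]
    - [-0.4, 0, -1]
    - [-0.4, 0, -1]
  rotation:
    - [0, 0, 0]
    - [0, 0, 0]
    - [0, 0, 0]
  grip: [-1, -1, -1]

```text
time_s: 2.15
position: [0.38, -0.4097, 0.2443]
tcp_rot: [[-0.985, -0.0, -0.173], [0.173, 0.004, -0.985], [0.001, -1.0, -0.004]]
force: [0.0, 0.3, 0.9]
opening: 1.005
```

arm_command:
  translation:
    - [-0.2, 0, -0.5]
    - [-0.4, 0, -1]
    - [-0.4, 0, -1]
  rotation:
    - [0, 0, 0]
    - [0, 0, 0]
    - [0, 0, 0]
  grip: [-1, -1, -1]

```text
time_s: 2.45
position: [0.4255, -0.3376, 0.2445]
tcp_rot: [[-0.985, -0.0, -0.172], [0.172, 0.003, -0.985], [0.001, -1.0, -0.003]]
force: [-1.2, -0.4, -0.7]
opening: 1.004
```

arm_command:
  translation:
    - [-0.2, 0, -0.5]
    - [-0.4, 0, -1]
    - [-0.4, 0, -1]
  rotation:
    - [0, 0, 0]
    - [0, 0, 0]
    - [0, 0, 0]
  grip: [-1, -1, -1]

```text
time_s: 2.75
position: [0.4712, -0.2654, 0.2446]
tcp_rot: [[-0.985, 0.0, -0.173], [0.173, 0.001, -0.985], [-0.0, -1.0, -0.001]]
force: [0.1, -1.3, 0.3]
opening: 0.997
```

arm_command:
  translation:
    - [-0.2, 0, -0.5]
    - [-0.4, 0, -1]
    - [-0.4, 0, -1]
  rotation:
    - [0, 0, 0]
    - [0, 0, 0]
    - [0, 0, 0]
  grip: [-1, -1, -1]

```text
time_s: 3.05
position: [0.5171, -0.1931, 0.2447]
tcp_rot: [[-0.985, 0.001, -0.173], [0.173, 0.001, -0.985], [-0.001, -1.0, -0.001]]
force: [-0.3, -0.1, -0.6]
opening: 0.998
```

arm_command:
  translation:
    - [-0.4, 0, -0.4]
    - [-0.8, 0, -0.8]
    - [-1, 0, -1]
    - [-1, 0, -1]
  rotation:
    - [0, 0, 0]
    - [0, 0, 0]
    - [0, 0, 0]
    - [0, 0, 0]
  grip: [-1, -1, -1, -1]

```text
time_s: 3.45
position: [0.6106, -0.1312, 0.2445]
tcp_rot: [[-0.985, 0.002, -0.175], [0.175, -0.001, -0.985], [-0.002, -1.0, 0.001]]
force: [0.0, 0.9, -0.6]
opening: 1.003
```

```bash
python3 - <<'E'
from h import *
np.set_printoptions(suppress=True)
s=bot.read_state(); print(s["position"])
look(["scene","side","wrist"],["lock_knob","pull_plate","pointer","mark","vice"],save="b")
E
```

```text
[ 0.61061427 -0.1311723   0.24445615]
scene lock_knob 0.83 [235.5 213.7] [ 0.6169 -0.1088  0.074 ]
scene pull_plate 0.59 [282.3 188.5] [ 0.5281 -0.0465  0.085 ]
scene pointer 0.68 [297.  187.4] [ 0.4791 -0.0312  0.053 ]
scene mark 0.73 [319.4 193. ] [0.4846 0.0189 0.058 ]
scene vice 0.83 [274. 219.] [ 0.5336 -0.0615  0.    ]
side lock_knob 0.77 [263.7 194.5] [ 0.6133 -0.106   0.074 ]
side pull_plate 0.79 [303.2 210. ] [ 0.539  -0.0325  0.085 ]
side pointer 0.56 [336.4 225.6] [ 0.4791 -0.0357  0.053 ]
side mark 0.82 [338.8 243.9] [0.4796 0.0289 0.058 ]
side vice 0.94 [304.9 244.3] [ 0.5331 -0.0515  0.    ]
wrist lock_knob 0.69 [256.4 203.9] [ 0.6085 -0.1046  0.074 ]
wrist pull_plate 0.85 [211.7 280.2] [ 0.5375 -0.0414  0.085 ]
wrist pointer 0.55 [219.2 307.5] [ 0.4822 -0.0292  0.053 ]
wrist mark 0.44 [181.9 306.7] [0.4923 0.0164 0.058 ]
wrist vice 0.56 [238.3 249.6] [ 0.5332 -0.0594  0.    ]
meet lock_knob [ 0.6124 -0.1071  0.0734]
meet pull_plate [ 0.5365 -0.0418  0.0852]
meet pointer [ 0.4814 -0.0302  0.0553]
meet mark [0.4819 0.0194 0.0516]
meet vice [ 0.5322 -0.0599 -0.0033]
```

View pics/b_wrist.png

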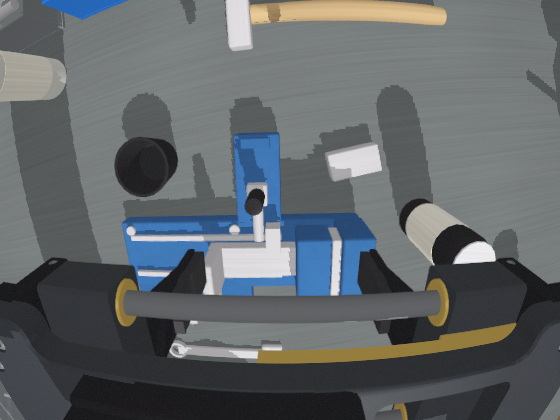

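The wrist view shows the knob at (256,203), the bracket running straight up the image (so the yaw is aligned), and the cup, block and can well clear. I'll centre over the knob and descend.

arm_command:
  translation:
    - [0.05, 0, -0.31]
    - [0.05, 0.5, -0.31]
    - [0.05, 1, -0.31]
    - [0.05, 1, -0.31]
  rotation:
    - [0, 0, 0]
    - [0, 0, 0]
    - [0, 0, 0]
    - [0, 0, 0]
  grip: [-1, -1, -1, -1]

```text
time_s: 4.75
position: [0.6048, -0.1041, 0.1594]
tcp_rot: [[-0.984, -0.012, -0.177], [0.177, 0.004, -0.984], [0.012, -1.0, -0.002]]
force: [0.0, -0.2, -0.2]
opening: 1.002
```

```bash
python3 - <<'E'
from h import *
np.set_printoptions(suppress=True)
s=bot.read_state(); print(s["position"])
look(["wrist"],["lock_knob","pull_plate"],save="c")
E
```

```text
[ 0.60480169 -0.10410248  0.15940699]
wrist lock_knob 0.82 [279.8 218.8] [ 0.6123 -0.1027  0.074 ]
wrist pull_plate 0.98 [220.5 314.9] [ 0.5432 -0.0413  0.085 ]
```

View pics/c_wrist.png

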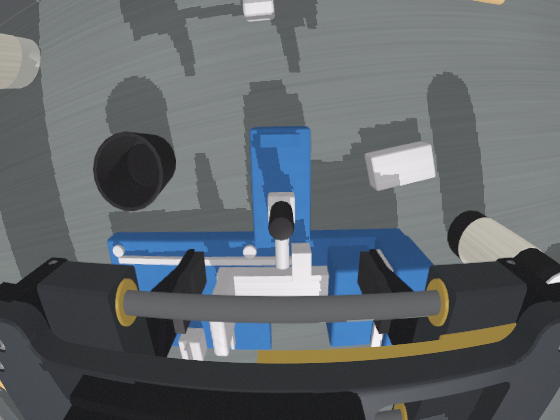

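arm_command:
  translation:
    - [-0.02, 0.3, 0]
    - [-0.02, 0.6, 0]
    - [-0.02, 0.98, 0]
    - [-0.02, 0.98, 0]
    - [-0.02, 0.98, 0]
  rotation:
    - [0, 0, 0]
    - [0, 0, 0]
    - [0, 0, 0]
    - [0, 0, 0]
    - [0, 0, 0]
  grip: [-1, -1, -1, -1, -1]

```text
time_s: 5.4
position: [0.6117, -0.1066, 0.088]
tcp_rot: [[-0.984, 0.003, -0.177], [0.177, -0.001, -0.984], [-0.003, -1.0, 0.0]]
force: [0.3, 0.9, 1.0]
opening: 0.998
```

```bash
python3 - <<'E'
from h import *
np.set_printoptions(suppress=True)
s=bot.read_state(); print(s["position"])
look(["wrist","side"],["lock_knob"],save="d")
E
```

```text
[ 0.61167463 -0.10659125  0.08795726]
wrist lock_knob 0.94 [278.9 277.8] [ 0.6104 -0.1036  0.074 ]
side lock_knob 0.82 [265.  195.6] [ 0.6106 -0.1018  0.074 ]
meet lock_knob [ 0.6104 -0.1035  0.0733]
```

View pics/d_wrist.png

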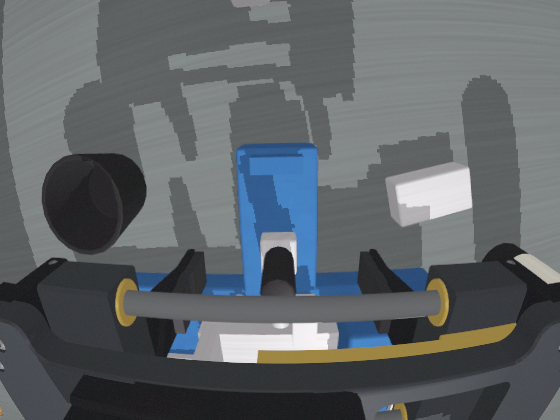

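arm_command:
  translation:
    - [0, 0.1, -0.03]
    - [0, 0.1, -0.03]
    - [0, 0.1, -0.03]
    - [0, 0.1, -0.03]
    - [0, 0.1, -0.03]
  rotation:
    - [0, 0, 0]
    - [0, 0, 0]
    - [0, 0, 0]
    - [0, 0, 0]
    - [0, 0, 0]
  grip: [-1, -1, 1, 1, 1]

```text
time_s: 6.1
position: [0.6108, -0.1037, 0.0781]
tcp_rot: [[-0.984, 0.0, -0.177], [0.177, 0.0, -0.984], [-0.0, -1.0, -0.0]]
force: [0.3, 0.9, -0.5]
opening: 0.812
```

arm_command:
  translation:
    - [0, 0, 0]
    - [0, 0, 0]
    - [0, 0, 0]
  rotation:
    - [0, 0, 0]
    - [0, 0, 0]
    - [0, 0, 0]
  grip: [1, 1, 1]

```text
time_s: 6.4
position: [0.6108, -0.1037, 0.0782]
tcp_rot: [[-0.984, 0.0, -0.177], [0.177, -0.0, -0.984], [-0.0, -1.0, 0.0]]
force: [0.2, 0.1, -0.5]
opening: 0.544
```

arm_command:
  translation:
    - [0, 0, 0]
    - [0, 0, 0]
    - [0, 0, 0]
    - [0, 0, 0]
    - [0, 0, 0]
  rotation:
    - [0, 0, 0]
    - [0, 0, 0]
    - [0, 0, 0]
    - [0, 0, 0]
    - [0, 0, 0]
  grip: [1, 1, 1, 1, 1]

```text
time_s: 6.9
position: [0.6107, -0.1044, 0.0782]
tcp_rot: [[-0.984, -0.0, -0.177], [0.177, -0.001, -0.984], [0.0, -1.0, 0.001]]
force: [-1.5, -3.1, -0.3]
opening: 0.193
```

arm_command:
  translation:
    - [0, 0, 0]
    - [0, 0, 0]
    - [0, 0, 0]
  rotation:
    - [0, 0, 0]
    - [0, 0, 0]
    - [0, 0, 0]
  grip: [1, 1, 1]

```text
time_s: 7.2
position: [0.6107, -0.1043, 0.0781]
tcp_rot: [[-0.984, -0.0, -0.177], [0.177, -0.001, -0.984], [0.0, -1.0, 0.001]]
force: [-1.5, -4.4, -0.3]
opening: 0.197
```

arm_command:
  translation:
    - [-0.08, 0, 0]
    - [-0.16, 0, 0]
    - [-0.24, 0, 0]
    - [-0.32, 0, 0]
    - [-0.32, 0, 0]
  rotation:
    - [0, 0, 0]
    - [0, 0, 0]
    - [0, 0, 0]
    - [0, 0, 0]
    - [0, 0, 0]
  grip: [1, 1, 1, 1, 1]

```text
time_s: 7.7
position: [0.6364, -0.1085, 0.0782]
tcp_rot: [[-0.984, 0.0, -0.177], [0.177, -0.0, -0.984], [-0.0, -1.0, 0.0]]
force: [-1.8, -3.9, 0.4]
opening: 0.198
```

arm_command:
  translation:
    - [-0.04, 0, 0]
    - [-0.04, 0, 0]
    - [-0.06, 0, 0]
    - [-0.06, 0, 0]
  rotation:
    - [0, 0, 0]
    - [0, 0, 0]
    - [0, 0, 0]
    - [0, 0, 0]
  grip: [1, 1, 1, 1]

```text
time_s: 8.1
position: [0.6405, -0.1091, 0.0781]
tcp_rot: [[-0.984, -0.0, -0.177], [0.177, -0.0, -0.984], [0.0, -1.0, 0.0]]
force: [-3.1, -3.2, 1.5]
opening: 0.202
```

arm_command:
  translation:
    - [-0.03, 0, 0]
    - [-0.03, 0, 0]
    - [-0.03, 0, 0]
  rotation:
    - [0, 0, 0]
    - [0, 0, 0]
    - [0, 0, 0]
  grip: [1, 1, 1]

```text
time_s: 8.4
position: [0.6431, -0.1095, 0.0782]
tcp_rot: [[-0.984, 0.0, -0.177], [0.177, -0.0, -0.984], [-0.0, -1.0, 0.0]]
force: [-2.8, -4.6, 1.5]
opening: 0.199
```

arm_command:
  translation:
    - [-0.03, 0, 0]
    - [-0.03, 0, 0]
    - [-0.03, 0, 0]
  rotation:
    - [0, 0, 0]
    - [0, 0, 0]
    - [0, 0, 0]
  grip: [1, 1, 1]

```text
time_s: 8.7
position: [0.6456, -0.1099, 0.0782]
tcp_rot: [[-0.984, 0.0, -0.177], [0.177, -0.0, -0.984], [-0.0, -1.0, -0.0]]
force: [-2.9, -4.4, 1.2]
opening: 0.196
```

Travel so far is 35.5 mm with only friction force, so I'll continue until the force rises.

arm_command:
  translation:
    - [-0.03, 0, 0]
    - [-0.03, 0, 0]
    - [-0.03, 0, 0]
  rotation:
    - [0, 0, 0]
    - [0, 0, 0]
    - [0, 0, 0]
  grip: [1, 1, 1]

```text
time_s: 9.0
position: [0.648, -0.1103, 0.0782]
tcp_rot: [[-0.984, 0.0, -0.177], [0.177, 0.0, -0.984], [-0.0, -1.0, -0.0]]
force: [-1.1, -3.4, 0.8]
opening: 0.193
```

arm_command:
  translation:
    - [-0.03, 0, 0]
    - [-0.03, 0, 0]
    - [-0.03, 0, 0]
  rotation:
    - [0, 0, 0]
    - [0, 0, 0]
    - [0, 0, 0]
  grip: [1, 1, 1]

```text
time_s: 9.3
position: [0.6483, -0.1103, 0.0781]
tcp_rot: [[-0.984, -0.005, -0.177], [0.177, 0.001, -0.984], [0.005, -1.0, -0.0]]
force: [-6.1, -2.4, 5.6]
opening: 0.2
```

arm_command:
  translation:
    - [-0.03, 0, 0]
    - [-0.03, 0, 0]
    - [-0.03, 0, 0]
  rotation:
    - [0, 0, 0]
    - [0, 0, 0]
    - [0, 0, 0]
  grip: [1, 1, 1]

```text
time_s: 9.6
position: [0.6484, -0.1103, 0.0781]
tcp_rot: [[-0.984, -0.01, -0.176], [0.176, 0.002, -0.984], [0.01, -1.0, -0.0]]
force: [-10.6, -3.3, 8.3]
opening: 0.197
```

```bash
python3 - <<'E'
from h import *
np.set_printoptions(suppress=True)
look(["scene","side","wrist"],["lock_knob"],save="e")
im=cv2.imread("pics/e_side.png")[150:280,200:360]; cv2.imwrite("pics/e_side2.png",cv2.resize(im,None,fx=4,fy=4,interpolation=2))
E
```

```text
scene lock_knob 0.71 [225.  224.9] [ 0.6513 -0.1147  0.074 ]
side lock_knob 0.52 [243.7 195.6] [ 0.6507 -0.0997  0.074 ]
wrist lock_knob 0.84 [286.6 287.6] [ 0.646  -0.1112  0.074 ]
meet lock_knob [ 0.6492 -0.1123  0.0714]
```

View pics/e_wrist.png

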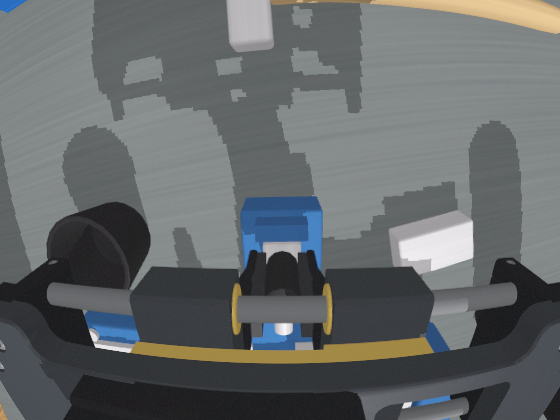

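Force rose from 3 to 11 N with no further movement, and total travel is 38 mm. The wrist view shows the foot against the lug near (282,240), so the knob is at its end stop. Release and rise.

arm_command:
  translation:
    - [0, 0, 0]
    - [0, 0, 0]
    - [0, 0, 0]
    - [0, 0, 0]
    - [0, 0, 0]
  rotation:
    - [0, 0, 0]
    - [0, 0, 0]
    - [0, 0, 0]
    - [0, 0, 0]
    - [0, 0, 0]
  grip: [0, 0, 0, 0, 0]

```text
time_s: 10.4
position: [0.653, -0.1109, 0.078]
tcp_rot: [[-0.984, 0.001, -0.177], [0.177, 0.0, -0.984], [-0.001, -1.0, -0.0]]
force: [-0.3, 0.2, -0.1]
opening: 0.485
```

arm_command:
  translation:
    - [0, -0.2, 0]
    - [0, -0.6, 0]
    - [0, -1, 0]
    - [0, -1, 0]
  rotation:
    - [0, 0, 0]
    - [0, 0, 0]
    - [0, 0, 0]
    - [0, 0, 0]
  grip: [0, 0, 0, 0]

```text
time_s: 10.8
position: [0.6563, -0.1123, 0.1647]
tcp_rot: [[-0.984, 0.012, -0.177], [0.177, -0.004, -0.984], [-0.012, -1.0, 0.002]]
force: [0.2, -0.4, 0.1]
opening: 0.497
```

arm_command:
  translation:
    - [0.4, 0, -0.2]
    - [0.8, 0, -0.3]
    - [0.8, 0, -0.3]
  rotation:
    - [0, 0, 0]
    - [0, 0, 0]
    - [0, 0, 0]
  grip: [-0.3, -0.3, -0.3]

```text
time_s: 11.1
position: [0.5882, -0.0734, 0.1578]
tcp_rot: [[-0.984, -0.008, -0.176], [0.176, 0.003, -0.984], [0.008, -1.0, -0.001]]
force: [-0.0, -0.3, -0.3]
opening: 0.631
```

arm_command:
  translation:
    - [0.4, 0, -0.2]
    - [0.76, 0, -0.3]
    - [0.76, 0, -0.3]
    - [0.76, 0, -0.3]
  rotation:
    - [0, 0, 0]
    - [0, 0, 0]
    - [0, 0, 0]
    - [0, 0, 0]
  grip: [-0.3, -0.3, -0.3, -0.3]

```text
time_s: 11.5
position: [0.539, -0.042, 0.1587]
tcp_rot: [[-0.984, 0.002, -0.177], [0.177, -0.001, -0.984], [-0.002, -1.0, 0.0]]
force: [0.8, -0.4, 0.0]
opening: 0.646
```

```bash
python3 - <<'E'
from h import *
np.set_printoptions(suppress=True)
s=bot.read_state(); print(s["position"])
look(["scene","side","wrist"],["lock_knob","pull_plate","pointer","mark"],save="f")
E
```

```text
[ 0.53896155 -0.04196315  0.15869563]
scene lock_knob 0.92 [227.9 220.8] [ 0.6395 -0.1142  0.074 ]
scene pull_plate 0.76 [279.4 188.6] [ 0.5304 -0.0518  0.085 ]
scene pointer 0.88 [296.8 186.3] [ 0.476  -0.0327  0.053 ]
scene mark 0.8 [320.5 192.5] [0.4823 0.0205 0.058 ]
side lock_knob 0.92 [248.  194.6] [ 0.643  -0.1041  0.074 ]
side pull_plate 0.81 [301.7 208.6] [ 0.5416 -0.0372  0.085 ]
side pointer 0.87 [337.5 227.5] [ 0.4776 -0.0294  0.053 ]
side mark 0.6 [336.2 242.2] [0.4835 0.0242 0.058 ]
wrist lock_knob 0.91 [352.7  63.4] [ 0.6485 -0.1103  0.074 ]
wrist pull_plate 0.65 [282.3 234.2] [ 0.5393 -0.0415  0.085 ]
wrist pointer 0.57 [282.6 281.9] [ 0.4837 -0.0318  0.053 ]
wrist mark 0.88 [223.6 288.6] [0.4883 0.019  0.058 ]
meet lock_knob [ 0.6449 -0.1104  0.0747]
meet pull_plate [ 0.5396 -0.0442  0.0869]
meet pointer [ 0.4789 -0.0318  0.052 ]
meet mark [0.484  0.0204 0.0561]
```

View pics/f_wrist.png

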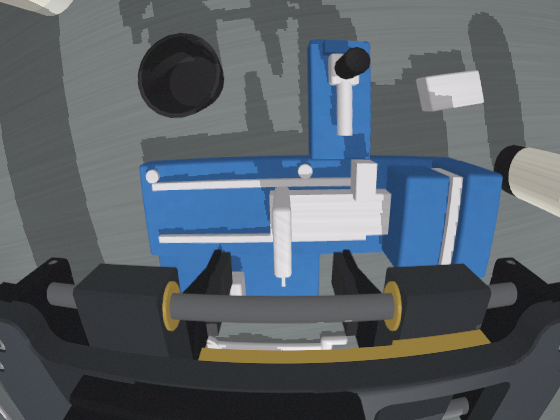

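The wrist view shows the plate at col 283 (rows 190–275), centred between the fingers, and the knob at (352,63) still against the lug. Descend and grip.

arm_command:
  translation:
    - [0, 0.3, 0]
    - [0, 0.6, 0]
    - [0, 0.88, 0]
    - [0, 0.88, 0]
    - [0, 0.88, 0]
  rotation:
    - [0, 0, 0]
    - [0, 0, 0]
    - [0, 0, 0]
    - [0, 0, 0]
    - [0, 0, 0]
  grip: [-0.3, -0.3, -0.3, -0.3, -0.3]

```text
time_s: 12.75
position: [0.5382, -0.0418, 0.0878]
tcp_rot: [[-0.984, -0.001, -0.177], [0.177, 0.0, -0.984], [0.001, -1.0, -0.0]]
force: [0.5, -0.4, -0.3]
opening: 0.649
```

arm_command:
  translation:
    - [0, 0, 0]
    - [0, 0, 0]
    - [0, 0, 0]
    - [0, 0, 0]
    - [0, 0, 0]
  rotation:
    - [0, 0, 0]
    - [0, 0, 0]
    - [0, 0, 0]
    - [0, 0, 0]
    - [0, 0, 0]
  grip: [1, 1, 1, 1, 1]

```text
time_s: 13.25
position: [0.5384, -0.0419, 0.0881]
tcp_rot: [[-0.984, 0.001, -0.177], [0.177, -0.0, -0.984], [-0.001, -1.0, 0.0]]
force: [0.2, 1.0, -0.7]
opening: 0.278
```

arm_command:
  translation:
    - [0, 0, 0]
    - [0, 0, 0]
    - [0, 0, 0]
    - [0, 0, 0]
    - [0, 0, 0]
  rotation:
    - [0, 0, 0]
    - [0, 0, 0]
    - [0, 0, 0]
    - [0, 0, 0]
    - [0, 0, 0]
  grip: [1, 1, 1, 1, 1]

```text
time_s: 13.75
position: [0.5382, -0.0422, 0.0878]
tcp_rot: [[-0.984, -0.0, -0.176], [0.176, -0.001, -0.984], [-0.0, -1.0, 0.001]]
force: [-1.5, -3.4, 1.3]
opening: 0.137
```

arm_command:
  translation:
    - [0, 0, -0.1]
    - [0, 0, -0.2]
    - [0, 0, -0.3]
    - [0, 0, -0.4]
    - [0, 0, -0.5]
  rotation:
    - [0, 0, 0]
    - [0, 0, 0]
    - [0, 0, 0]
    - [0, 0, 0]
    - [0, 0, 0]
  grip: [1, 1, 1, 1, 1]

```text
time_s: 14.25
position: [0.5443, -0.0043, 0.0878]
tcp_rot: [[-0.985, -0.003, -0.175], [0.175, -0.003, -0.985], [0.002, -1.0, 0.004]]
force: [-4.1, -10.3, 3.1]
opening: 0.138
```

arm_command:
  translation:
    - [0, 0, 0]
    - [0, 0, 0]
  rotation:
    - [0, 0, 0]
    - [0, 0, 0]
  grip: [1, 1]

```text
time_s: 14.45
position: [0.5444, -0.0037, 0.0878]
tcp_rot: [[-0.985, -0.002, -0.175], [0.175, -0.002, -0.985], [0.002, -1.0, 0.003]]
force: [-3.9, -7.9, 4.2]
opening: 0.135
```

```bash
python3 - <<'E'
from h import *
np.set_printoptions(suppress=True)
s=bot.read_state(); print(s["position"],s["force"])
look(["scene","side","wrist"],["lock_knob","pointer","mark"],save="g")
im=cv2.imread("pics/g_scene.png")[160:230,270:350]; a=cv2.resize(im,(480,420),interpolation=2)
im=cv2.imread("pics/g_side.png")[200:270,300:380]; b=cv2.resize(im,(480,420),interpolation=2)
cv2.imwrite("pics/g2.png",cv2.resize(np.hstack([a,b]),(800,350)))
E
```

```text
[ 0.54435791 -0.00367734  0.08780038] [-3.88672504 -7.90808269  4.24251461]
scene lock_knob 0.96 [224.9 222.9] [ 0.6466 -0.1171  0.074 ]
scene pointer 0.97 [310.1 191. ] [ 0.4801 -0.0022  0.053 ]
scene mark 0.53 [318. 192.] [0.4827 0.0153 0.058 ]
side lock_knob 0.93 [243.8 193.8] [ 0.6513 -0.1069  0.074 ]
side pointer 0.76 [335.3 240.1] [0.4839 0.0106 0.053 ]
side mark 0.8 [336.4 245.7] [0.4839 0.0344 0.058 ]
wrist lock_knob 0.68 [454.7  52.5] [ 0.648  -0.1114  0.074 ]
wrist mark 0.69 [266.7 339.9] [0.4887 0.0173 0.058 ]
meet lock_knob [ 0.6493 -0.114   0.0726]
meet pointer [ 0.4808 -0.001   0.049 ]
meet mark [0.481  0.0175 0.0506]
```

View pics/g2.png

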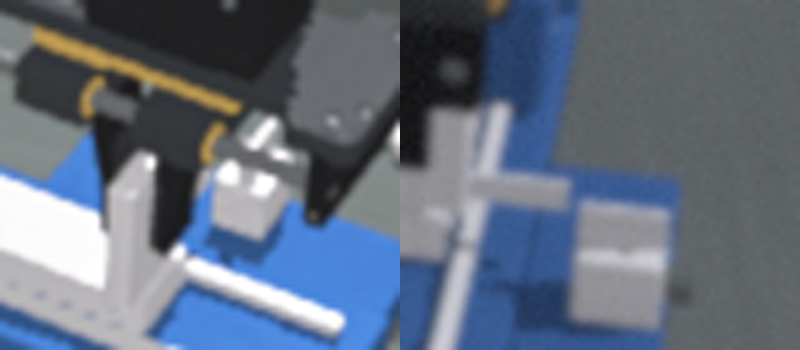

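View pics/g_wrist.png

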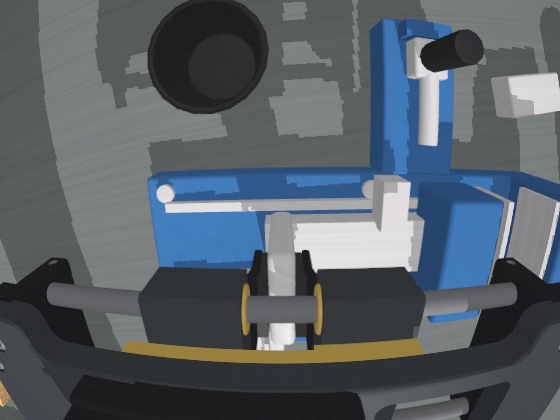

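Pointer top and blade top are both at z = 58 mm, so in the side view they should become collinear. The pointer is still about 5 px (~13 mm) short. I'll move most of the rest.

arm_command:
  translation:
    - [0, 0, -0.06]
    - [0, 0, -0.11]
    - [0, 0, -0.11]
    - [0, 0, -0.11]
    - [0, 0, -0.11]
  rotation:
    - [0, 0, 0]
    - [0, 0, 0]
    - [0, 0, 0]
    - [0, 0, 0]
    - [0, 0, 0]
  grip: [1, 1, 1, 1, 1]

```text
time_s: 15.55
position: [0.5457, 0.0046, 0.0878]
tcp_rot: [[-0.984, -0.003, -0.176], [0.176, -0.002, -0.984], [0.002, -1.0, 0.003]]
force: [-3.4, -9.0, 4.1]
opening: 0.137
```

```bash
cat > m.py <<'E'
from h import *
import sys
np.set_printoptions(suppress=True,linewidth=150)
s=bot.read_state(); print(s["time_s"],s["position"],s["force"],s["opening"])
P={"pointer":[],"mark":[]}
acc=0
for k in range(6):
    c=eyes.capture("side"); acc=acc+c["image"].astype(float)
    for t in P:
        for p in models.spot_point("side",t)[:1]: P[t].append(np.array(p["point"])*[560,420])
for t in P: print(t,np.median(P[t],0).round(1),np.std(P[t],0).round(1))
im=acc/6; np.save("side.npy",im)
# warp onto plane z=.058 with axes of vice: columns = vice y (-85..-25mm), rows = toward -vx, 10 px/mm
pt=np.array(s["position"]); vy=np.array([.984,-.177]); op=np.array([.177,.984])
def prj(q): return cv2.projectPoints(np.array(q,float).reshape(-1,3),c["rvec"],c["tvec"],c["mtx"],None)[0].reshape(-1,2)
U=np.linspace(-.1,-.02,640); V=np.linspace(-.03,.03,480)
u,v=np.meshgrid(U,V); q=pt[:2]+u[...,None]*vy+v[...,None]*op
m=prj(np.dstack([q,np.full(u.shape,.058)])).reshape(480,640,2).astype(np.float32)
w=cv2.remap(im.astype(np.float32),m[...,0],m[...,1],cv2.INTER_CUBIC)
cv2.imwrite(f"pics/{sys.argv[1]}.png",np.clip(w*1.4,0,255).astype(np.uint8))
g=w.mean(2)
for a,b in((-.057,-.050),(-.072,-.066),(-.078,-.072),(-.084,-.078)):
    sel=(U>a)&(U<b); print(a,b,g[:,sel].mean(1)[::16].round(0).astype(int))
print((V[::16]*1000).round(0))
E
python3 m.py h
```

```text
15.55 [0.54568771 0.00459764 0.08781233] [-3.37510771 -9.02958273  4.0997928 ] 0.13667568371777072
pointer [333.5 241.9] [0.9 0.8]
mark [336.4 243.7] [1.3 1. ]
-0.057 -0.05 [ 98  99  99  99  99  99  98  97  96  96  95  97 105 121 139 152 157 153 149 146 145 144 137 126 112 101  96  94  94  94]
-0.072 -0.066 [ 98  98  97  98  98  99 100 100  99  98  98  98 100 105 118 137 154 161 158 152 147 146 145 146 147 147 145 144 149 164]
-0.078 -0.072 [ 99  99  98  98  98  99 100  99  99  98  98  97  98 104 120 143 160 164 158 151 147 145 146 146 147 148 148 151 161 179]
-0.084 -0.078 [100 100  99  99  99 100 100 100  99  98  98  98  99 106 121 139 155 160 157 151 147 146 146 147 147 147 147 149 158 174]
[-30. -28. -26. -24. -22. -20. -18. -16. -14. -12. -10.  -8.  -6.  -4.  -2.   0.   2.   4.   6.   8.  10.  12.  14.  16.  18.  20.  22.  24.  26.
  28.]
```

View pics/h.png

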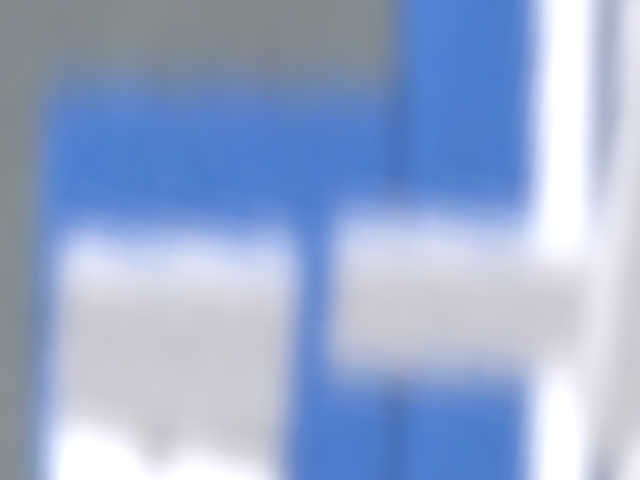

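Rectified onto the z = 58 mm plane, the blade's top edge is at -0.9 mm and the pointer's at -3.4 mm, so about 2.4 mm is left.

arm_command:
  translation:
    - [0, 0, -0.03]
    - [0, 0, -0.03]
    - [0, 0, -0.03]
    - [0, 0, -0.03]
  rotation:
    - [0, 0, 0]
    - [0, 0, 0]
    - [0, 0, 0]
    - [0, 0, 0]
  grip: [1, 1, 1, 1]

```text
time_s: 16.85
position: [0.546, 0.0067, 0.0878]
tcp_rot: [[-0.984, -0.003, -0.175], [0.175, -0.003, -0.984], [0.002, -1.0, 0.003]]
force: [-5.2, -11.0, 3.5]
opening: 0.14
```

```bash
python3 m.py i; python3 - <<'E'
from h import *
look(["scene","wrist"],["lock_knob","mark","pointer","cup","workpiece","spray_a"],save="j")
E
```

```text
16.85 [0.5460202  0.0066812  0.08780423] [ -5.21196604 -10.96868923   3.45269285] 0.13953782592497319
pointer [334.  243.3] [1.6 1.3]
mark [335.  243.3] [39.9  8.3]
-0.057 -0.05 [ 99  99  98  98  98  98  97  96  96  95  95  96 106 122 142 155 157 153 148 146 146 144 138 127 113 101  96  94  94  94]
-0.072 -0.066 [ 98  98  98  99  99 100  99  99  98  98  98  99 105 119 138 154 161 158 152 147 146 146 146 147 147 145 144 150 165 181]
-0.078 -0.072 [ 98  98  98  99  99  99  99  99  98  97  97  99 105 121 144 161 164 158 150 147 146 146 147 148 148 148 151 162 179 194]
-0.084 -0.078 [100  99  99  99 100 101 100  99  98  98  98  99 106 122 140 156 159 156 150 147 146 146 146 147 147 147 149 159 175 188]
[-30. -28. -26. -24. -22. -20. -18. -16. -14. -12. -10.  -8.  -6.  -4.  -2.   0.   2.   4.   6.   8.  10.  12.  14.  16.  18.  20.  22.  24.  26.
  28.]
scene lock_knob 0.63 [224.  222.9] [ 0.6472 -0.1187  0.074 ]
scene mark 0.57 [320.  189.7] [0.4744 0.017  0.058 ]
scene pointer 0.72 [316.3 192.8] [0.4808 0.0113 0.053 ]
scene cup 0.59 [286.5 272.3] [0.6591 0.0113 0.    ]
scene workpiece 0.62 [185.9 226.3] [ 0.6187 -0.2232  0.    ]
scene spray_a 0.91 [173.3 193.6] [ 0.5388 -0.2971  0.    ]
wrist lock_knob 0.78 [469.8  53.9] [ 0.6489 -0.1103  0.074 ]
wrist mark 0.78 [278.6 336.1] [0.4923 0.0195 0.058 ]
wrist pointer 0.27 [280.3 337.1] [0.4872 0.0192 0.053 ]
wrist cup 0.79 [238.8  69.2] [0.6651 0.0163 0.    ]
wrist workpiece 0.68 [526.9  96.2] [ 0.6233 -0.2181  0.    ]
meet lock_knob [ 0.6487 -0.1152  0.0731]
meet mark [0.5002 0.0199 0.0751]
meet pointer [0.5024 0.0166 0.0723]
meet cup [0.6644 0.0144 0.0075]
meet workpiece [ 0.6226 -0.2194  0.0021]
```

View pics/i.png

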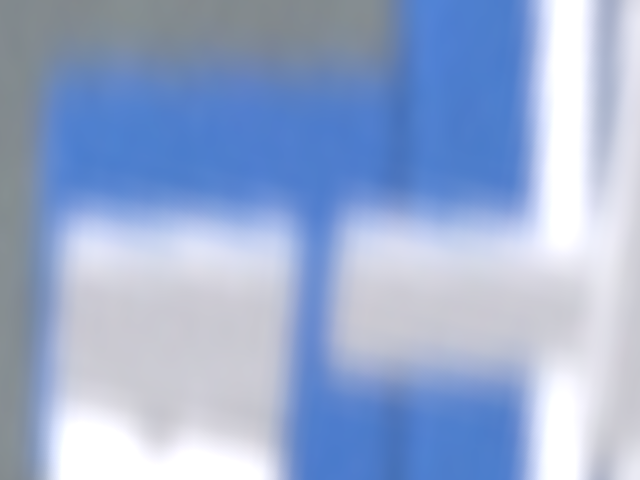

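The tops are now collinear to about 0.5 mm. One last small nudge, a hold to check for creep, then hand in.

arm_command:
  translation:
    - [0, 0, -0.005]
    - [0, 0, -0.005]
    - [0, 0, -0.005]
    - [0, 0, -0.005]
    - [0, 0, -0.005]
  rotation:
    - [0, 0, 0]
    - [0, 0, 0]
    - [0, 0, 0]
    - [0, 0, 0]
    - [0, 0, 0]
  grip: [1, 1, 1, 1, 1]

```text
time_s: 18.95
position: [0.546, 0.0068, 0.0878]
tcp_rot: [[-0.984, -0.003, -0.175], [0.175, -0.003, -0.984], [0.002, -1.0, 0.004]]
force: [-4.5, -10.6, 3.2]
opening: 0.138
```

```bash
python3 m.py k && python3 -c "
from rig import bot
print(bot.hand_in())"
```

```text
18.95 [0.54604667 0.00683226 0.08781033] [ -4.49471298 -10.59887978   3.19756995] 0.13756499143286283
pointer [332.9 241.2] [28.  16.9]
mark [335.6 243.6] [0.8 1.4]
-0.057 -0.05 [ 98  98  99  99  99  98  97  96  95  95  95  97 106 121 139 153 156 153 148 146 146 144 137 126 112 101  96  94  93  93]
-0.072 -0.066 [ 97  97  98  98 100 100 100  99  99  99  98  99 106 122 140 155 161 157 151 147 146 146 146 147 147 145 145 150 166 182]
-0.078 -0.072 [ 98  98  98  98  99  99  99  99  99  98  98  99 107 123 146 161 164 158 150 146 145 146 147 147 148 148 152 163 180 194]
-0.084 -0.078 [ 99  99 100 100 100 100 100  99  98  97  97  99 107 123 141 156 160 155 150 146 146 146 146 148 147 147 150 160 176 190]
[-30. -28. -26. -24. -22. -20. -18. -16. -14. -12. -10.  -8.  -6.  -4.  -2.   0.   2.   4.   6.   8.  10.  12.  14.  16.  18.  20.  22.  24.  26.
  28.]
the job is handed in; nothing more can be done
None
```

The lock is off, the jaw is drawn open to the mark, and I handed the job in at about 19 s with the gripper still holding the plate.

- **Lock:** I slid the knob 38 mm outwards. It stopped moving while the push rose from about 3 to 11 N, so I took that as the end stop. Later views put it at the same place, about (0.649, -0.11).
- **Jaw:** It is open about 50 mm. In the last side view the pointer and blade edges line up to within about 0.3 mm, leaving aside calibration error. The pull was steady at about 11 N, with no slip in the grip.
- **Cup and steel block:** The last views agree with the first to within a few millimetres.
- **Spray can:** Its last reading was about 1 cm from the first, which I put down to the detector. Nothing came near it, but I didn't check that reading further.
- **Disagreements:** The network's pointer and mark readings scattered by millimetres, and in the last frames by tens of pixels. The final alignment therefore rests on the edges in the side image.

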